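# Stow the pocket meter in a case with a folding lid stay

### The arm

A 6-joint arm with a two-finger parallel gripper is mounted at the origin on the work surface. World frame = base frame: x ahead of the robot, y to its left, z up, the work surface at z = 0. Lengths are in m, angles in rad, forces in N, time in s.
With the tool pointing down it reaches from about 0.35 to 0.775 m from the base axis. Payload 5.5 kg.
Tool frame: the origin (TCP) lies at the very end of the fingers, on their centre line; the grasp point (between the pads) lies 19 mm behind it; z points along the fingers, y is the line along which they close (so a half turn about z gives the same grasp; the last joint's range is limited). The gripper opens to 85 mm and grips with 20 to 120 N. Pads are 22 mm wide; open, the fingers measure 114 mm over their backs; the gripper's body (76 mm by 85 mm) begins 54 mm behind the grasp point. The pads swing forward as they close: fully open they stand 13 mm farther back than shut.
Start: joints at [1.184, 0.313, 0.046, 1.304, 0, 1.431], TCP at [0.14, 0.558, 0.231] pointing down, gripper open.
Joint ranges: [-2.76, 2.76], [-0.86, 1.69], [-1.03, 1.26], [-2.2, 2.34], [-1.47, 1.5], [-3.14, 3.14]. Speed limits (rad/s): [2.57, 2.57, 3.14, 3.14, 3.14, 3.14].

### API

Orientations are given as a unit quaternion [w, x, y, z].
In Python, from workcell import env, cams, ticket, spotter gives the robot as it stands.
- The arm moves only by the tool jog_arm, never from a script. Its argument "increments" is a list that holds one entry, the list of rows, each a list of 7 numbers: the shift along the tool's x, y, z in units of 0.25 m (1.0 is 0.25 m), then the turn, a rotation vector about the tool's x, y, z in units of 180 degrees (1.0 is 180 degrees), then the closure in counts, from 0 (fully open) to 255 (shut). A call has 1 to 20 rows; each row shifts and turns the commanded pose from where the row before left it, along the tool's axes as they then stand; what a row does not reach is not made up. A row lasts 1/10 s, in which the tool goes at most 50 mm and 8.59 degrees, less where a joint would pass 70% of its speed; a pose out of reach is approached as far as the arm can. A call with a number of a shift or a turn outside -1 to 1 is refused whole. A call with a gripper value outside its range is refused whole. The fingers move at their own pace and stop on an object; "force" is the grip in N (left out, the last holds). Time passes only in rows, so rows that do not move let the fingers close. It gives the time, the measured TCP pose, the force, the opening and the grip force at its end, in the units of the state.
- env.get_state(): the state, without advancing time (a new reading comes with each control period).
- cams.read_camera(name): name is "scene" or "top"; returns a dict with "pixels" (384x512x3 uint8, red, green, blue), "fx", "fy", "cx", "cy" (pixels), "xyz" and "attitude" of the camera in the world. Camera axes: x right, y down, z forward; pixel columns grow to the right and rows downward; lengths in m; the calibration is good to about 2 mm. A picture is of the moment at which its call begins. There is no depth.
- ticket.hand_in(): hands the job in; it is judged then, once.
Trained networks look in the newest picture that a camera, given by its name, has taken for a name from the list of things; names that differ only in an ending like _2 or _b are one class to them, and where a whole thing is asked for, a point or a joint stands for the part that bears it (a point fixed in the world has none). Each returns a list of dicts, best first, with "conf" (0 to 1); they miss things now and then, are a little off and sometimes report something else, mostly with a low value. They report only what shows in the picture. A call takes as long as a camera call. They do not tell look-alikes from the thing itself.
- spotter.find_in(target, camera): "uv" ([column, row] in pixels, amid what is visible of it).
- spotter.cut_out(target, camera): "region" (384x512 bool, what is visible of it) and "uv" ([column, row] in pixels, amid what is visible of it).
- spotter.landmark_of(target, camera): "uv" ([column, row] in pixels: a listed point, or the origin of a listed thing).
The state is a dict: "clock": time; "joint_pos": joint angles; "qvel": joint speeds; "tau": joint torques, N m; "tcp_pos": TCP position; "orientation": TCP orientation; "wrist_force": force on the tool from outside, world axes, zero at the start; "ft_torque": the same for the moment, N m; "finger_gap": finger opening in m; "grip_force": force on a finger pad.
Only numpy, scipy, OpenCV 4.12 (cv2) and the standard library are available. Lean on these libraries where they do the work, as an engineer would, in place of code of your own. Each camera call takes 0.05 s, during which the arm holds its last target. There are 200 camera calls.

### The job

Put the red pocket multimeter away: raise the case's lid by its bow handle until the folding stay locks past straight and will hold the lid by itself, let go, and lay the meter flat in the wide bay. Then free the stay by drawing its knee up and over with the red knob (the lid lifts slightly as it passes centre), and lower the lid fully shut without dropping it. Do not strain the stay, and leave the other things on the bench alone.

Things in the scene. Friction and masses are not known exactly. Their poses are not given: they have to be found in the camera images.
- case: hard instrument case fixed to the bench, dark blue-grey with aluminium edges, body 220 mm deep (its x) x 260 mm wide (its y) x 80 mm high, walls 6 mm; origin at the centre of its underside, x points to the hinge at the back, z up
- lid (a joint): lid angle in rad: 0 shut. The stay stops it dead straight somewhere between 1.27 and 1.38, different each time; locked it rests 0.06 lower. Lid 220 x 260 x 25 mm, about 0.75 kg. Its hinge is stiff (0.45 N m): the lid stays where left above about 1.1 rad, but falls from lower down, so hold it on the way down to within about 10 mm of shut
- lid_hinge (a point): point on the hinge line, mid-width, 80 mm above the bench, at the back of the case; x, y, z as the case's when shut, turning with the lid; the hinge line is its y
- lid_handle (a point): middle of the bow handle's grip on the lid's front edge: a black sleeve 16 mm thick and 80 mm long along the lid's y, which turns freely on its steel bar, so a pinch need not turn with the lid; 40 mm ahead of the lid's front face, 260 mm from the hinge line; when shut 92 mm above the bench
- stay_knob (a point): middle of the red knob at the stay's knee: cylinder 16 mm thick, 40 mm long along the case's y, standing out 32 to 72 mm from the case's right side. Locked, it lies 20 mm past the line from stay_pivot to stay_pin, on its lower, hinge side; folded, on the upper, handle side. Drawn along its arc about stay_pivot, up and towards the handle side, with 2 to 6 N, it frees the stay
- stay_pivot (a point): point on the axis of the stay's lower pivot, on an adjustable bracket on the case's right side (-y), clamped 10 to 20 mm below the rim; given in the plane of the knob's middle; axes as the case's to within 0.15 rad. The knob moves on an arc of 81 mm about it in the case's x-z plane
- case_bay (a point): middle of the floor of the case's wide bay (208 mm along x, 165 mm along y, open above when the lid is up, 72 mm deep); axes as the case's. The narrow bay on the left (+y), behind a 45 mm high divider, holds an orange bit box
- meter_center (a point): centre of the red pocket multimeter with a black face, 56 mm (its x) x 110 mm (its y) x 26 mm, about 0.18 kg; lies flat on the bench, z up
- meter: the same multimeter; origin at the centre of its underside
- helper: helping-hands stand with a round magnifier, base 70 x 110 mm, 250 mm high, 0.7 kg; origin under its base. Leave alone
- spool: small blue solder spool, 54 mm across, 35 mm high; origin under its centre. Leave alone
- driver: screwdriver, 150 mm long, lying along its x; leave alone
- stay: lower link of the folding stay (two flat steel links of 81 mm, on the case's right side): origin at its pivot but mid-width of the case, x along it to the knee. The knee passes straight only with the lid pulled up until the stay comes taut, a firm stop (over about 15 N at the handle strains it); it then drops past straight by itself and locks as the lid is let down 10 to 15 mm at the handle
- stay_pin (a point): point on the axis of the stay's upper pin on the lid's right side, 116 mm from the hinge line; given in the plane of the knob's middle. It is 163 mm from stay_pivot with the stay straight, 158 mm locked. Over about 20 N down on the locked lid strains the stay
Not all that is in view belongs to the job. Leave any purple or turquoise look-alike of the meter alone.

How it is judged:
By the outcome, as a careful person would: the job done as asked, in the order asked, and still so for the second after the job is handed in, with the robot touching nothing.
It also fails if it takes over 72 s, if anything falls off the work surface, if the arm or the gripper's body presses on something with over 40 N, if the wrist force passes 120 N, or if a joint passes its speed limit or range.

## Working session

There is one attempt and no reset: what is moved stays moved. The work goes in short steps, Python scripts to look and compute and a tool call to move; the robot and the scene stay as the last step left them, time stands still between calls to the robot, and variables do not carry over. Pictures are saved under pics/ and viewed, at most 10 in all, crops included, and the job is handed in when it is done.

Besides the shell and the picture viewer there is one more tool, called after "Call:" as a command line: name --argument value ..., lists and objects as JSON in quotes. jog_arm: Moves the arm, as the interface text tells. Shifts and turns lie within -1 to 1; 1 stands for 0.25 m of shift or 180 degrees of turn. Its arguments: {"type":"object","properties":{"increments":{"type":"array"},"force":{"type":"number"}},"required":["increments"]}

```bash
ls; mkdir -p pics; cat > h.py <<'E'
import numpy as np, cv2
from scipy.spatial.transform import Rotation as R
from workcell import env, cams, ticket, spotter
def q2R(q): return R.from_quat([q[1],q[2],q[3],q[0]])
def camR(c):
    a=np.array(c["attitude"])
    return a if a.shape==(3,3) else q2R(a).as_matrix()
def ray(c,uv):
    d=camR(c)@np.array([(uv[0]-c["cx"])/c["fx"],(uv[1]-c["cy"])/c["fy"],1]); return np.array(c["xyz"]),d/np.linalg.norm(d)
def tri(c1,u1,c2,u2):
    o1,d1=ray(c1,u1);o2,d2=ray(c2,u2)
    s=np.linalg.lstsq(np.c_[d1,-d2],o2-o1,rcond=None)[0]
    a=o1+s[0]*d1;b=o2+s[1]*d2
    return (a+b)/2,np.linalg.norm(a-b)
def atz(c,uv,z):
    o,d=ray(c,uv); return o+d*(z-o[2])/d[2]
def proj(c,p):
    v=camR(c).T@(np.array(p)-np.array(c["xyz"])); return [c["fx"]*v[0]/v[2]+c["cx"],c["fy"]*v[1]/v[2]+c["cy"]]
def save(c,n): cv2.imwrite("pics/"+n+".png",cv2.cvtColor(c["pixels"],cv2.COLOR_RGB2BGR))
E
python3 - <<'E'
from h import *
s=env.get_state(); print({k:np.round(v,3) for k,v in s.items()})
C={n:cams.read_camera(n) for n in("scene","top")}
for n,c in C.items(): print(n,c["fx"],c["cx"],c["cy"],np.round(c["xyz"],3),np.round(c["attitude"],3))
cv2.imwrite("pics/a.png",cv2.cvtColor(np.vstack([cv2.resize(C[n]["pixels"],(400,300)) for n in C]),cv2.COLOR_RGB2BGR))
save(C["scene"],"s0");save(C["top"],"t0")
for t in "case lid_hinge lid_handle stay_knob stay_pivot stay_pin case_bay meter_center meter helper spool driver".split():
    r={n:spotter.landmark_of(t,n) for n in C}
    print(t,{n:[(np.round(d["uv"]).tolist(),round(d["conf"],2)) for d in r[n][:3]] for n in C})
    if r["scene"] and r["top"]:
        for a in r["scene"][:2]:
            for b in r["top"][:2]:
                p,e=tri(C["scene"],a["uv"],C["top"],b["uv"]); print("   ",np.round(p,4),round(e,4))
E
```

```text
pics
{'clock': np.float64(0.0), 'joint_pos': array([1.184, 0.314, 0.045, 1.304, 0.   , 1.431]), 'qvel': array([-0.002, -0.   ,  0.002,  0.001, -0.   , -0.001]), 'tau': array([-0.0000e+00, -4.8063e+01,  2.9853e+01,  1.9000e-02, -0.0000e+00,
        0.0000e+00]), 'tcp_pos': array([0.14 , 0.557, 0.23 ]), 'orientation': array([-0.   ,  0.123,  0.992, -0.001]), 'wrist_force': array([-0.472, -0.074, -0.677]), 'ft_torque': array([0.017, 0.021, 0.021]), 'grip_force': np.float64(0.0), 'finger_gap': np.float64(0.086)}
scene 433.5022521818734 262.6862669526995 192.72912173489652 [ 1.062 -0.587  1.051] [-0.314  0.887  0.316 -0.122]
top 449.0164085100356 263.15518636727217 188.98519271114796 [0.302 0.021 1.451] [ 0.061 -0.701  0.708 -0.06 ]
case {'scene': [([292.0, 194.0], 0.82)], 'top': [([236.0, 180.0], 0.68), ([397.0, 210.0], 0.37)]}
    [0.5814 0.1101 0.0142] 0.0027
    [ 0.5849 -0.2092  0.3602] 0.3562
lid_hinge {'scene': [([320.0, 198.0], 0.95)], 'top': [([237.0, 144.0], 0.74)]}
    [0.6818 0.1046 0.0822] 0.0004
lid_handle {'scene': [([256.0, 154.0], 0.6)], 'top': [([232.0, 223.0], 0.64)]}
 
[... 807 characters left out ...]
[143.0, 299.0], 0.75), ([181.0, 335.0], 0.72)], 'top': [([319.0, 144.0], 0.94), ([396.0, 167.0], 0.92), ([351.0, 189.0], 0.85)]}
    [ 0.6396 -0.2144  0.0934] 0.1469
    [ 0.6104 -0.3322  0.1688] 0.0825
    [ 0.6147 -0.2896  0.1392] 0.3048
    [ 0.5761 -0.4041  0.1314] 0.0654
helper {'scene': [([340.0, 134.0], 0.71), ([144.0, 290.0], 0.45), ([229.0, 200.0], 0.33)], 'top': [([136.0, 193.0], 0.93)]}
    [0.543  0.4362 0.0072] 0.0005
    [ 0.5284 -0.0529  0.3027] 0.784
spool {'scene': [([168.0, 222.0], 0.66)], 'top': [([340.0, 248.0], 0.7)]}
    [ 0.3599 -0.2118  0.0216] 0.0118
driver {'scene': [([275.0, 139.0], 0.51)], 'top': [([177.0, 239.0], 0.69)]}
    [3.827e-01 2.922e-01 1.000e-04] 0.0249
```

View pics/s0.png

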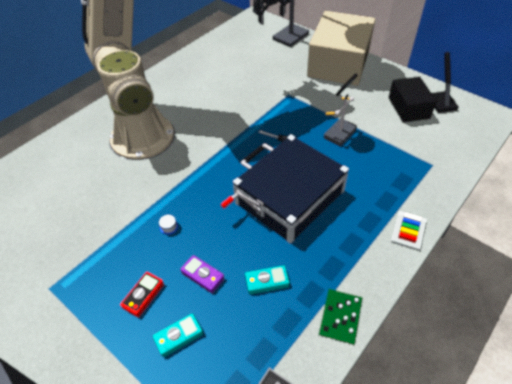

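View pics/t0.png

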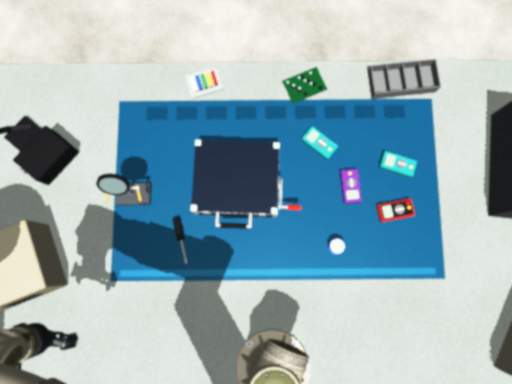

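The red meter is at scene (142,294) and top (396,210). Three things could be mistaken for it: the purple one at scene (202,274) / top (351,186), and turquoise ones at (267,280)/(320,142) and (178,335)/(398,162). I choose the red one. The case is shut at top (235,177), with the handle at (234,222) and the red knob at (293,208).

```bash
python3 - <<'E'
from h import *
C={n:cams.read_camera(n) for n in("scene","top")}
P={n:{} for n in C}
for n,c in C.items():
    hsv=cv2.cvtColor(c["pixels"],cv2.COLOR_RGB2HSV)
    m=(((hsv[...,0]<8)|(hsv[...,0]>172))&(hsv[...,1]>150)&(hsv[...,2]>90)).astype(np.uint8)
    k,l,st,ce=cv2.connectedComponentsWithStats(m)
    for i in range(1,k):
        if st[i,4]>12: print(n,st[i],ce[i].round(1))
    for d in spotter.cut_out("meter",n):
        r=d["region"]; print(n,"meter cut",np.round(d["uv"]),r.sum(),round(d["conf"],2),c["pixels"][r].mean(0).round())
        if c["pixels"][r].mean(0)[0]>1.5*c["pixels"][r].mean(0)[2]:
            pts=np.argwhere(r)[:,::-1]
            w=np.array([atz(c,p,0.026)[:2] for p in pts],np.float32); print(cv2.minAreaRect(w*1000), w.mean(0))
    for t in("lid_handle","lid"):
        for d in spotter.cut_out(t,n):
            r=d["region"]; pts=np.argwhere(r)[:,::-1]; z=.092 if t=="lid_handle" else .105
            w=np.array([atz(c,p,z)[:2] for p in pts],np.float32); print(n,t,round(d["conf"],2),r.sum(),cv2.minAreaRect(w*1000))
def crop(n,x,y,w,h,k): return cv2.resize(C[n]["pixels"][y:y+h,x:x+w],None,fx=k,fy=k,interpolation=cv2.INTER_CUBIC)
A=np.zeros((600,800,3),np.uint8)
a=crop("top",185,130,125,105,4);A[:420,:500]=a
a=crop("top",370,190,60,40,5);A[:200,500:800]=a
a=crop("scene",215,185,75,60,5);A[225:525,425:800]=a
cv2.imwrite("pics/b.png",cv2.cvtColor(A,cv2.COLOR_RGB2BGR))
E
```

```text
scene [222 197  11  10  59] [226.9 201.6]
scene [399 232  18  10  89] [407.3 236.7]
scene [121 273  42  44 366] [143.3 299.5]
scene meter cut [263. 279.] 952 0.92 [ 64. 198. 195.]
scene meter cut [142. 295.] 944 0.9 [166. 101.  95.]
((483.1907653808594, -403.16168212890625), (63.17996597290039, 112.25952911376953), 9.216556549072266) [ 0.4838365 -0.4046398]
scene meter cut [178. 334.] 1185 0.75 [ 76. 211. 210.]
scene meter cut [202. 274.] 862 0.66 [170. 119. 203.]
scene lid_handle 0.9 6016 ((551.788330078125, 106.87484741210938), (287.76519775390625, 277.6969909667969), 88.38013458251953)
scene lid 0.63 5935 ((559.193359375, 100.40879821777344), (278.94866943359375, 274.1809387207031), 87.3100357055664)
top [212  72   5  12  20] [213.9  77.7]
top [377 199  38  23 243] [395.8 209.7]
top [289 205  12   5  55] [294. 207.]
top meter cut [396. 211.] 624 0.89 [173. 115. 109.]
((477.30596923828125, -398.6646728515625), (56.77485656738281, 113.45209503173828), 10.269647598266602) [ 0.477395   -0.39896113]
top meter cut [349. 188.] 618 0.79 [178. 134. 212.]
top meter cut [321. 137.] 581 0.72 [113. 222. 217.]
top meter cut [398. 165.] 637 0.64 [107. 216. 211.]
top lid_handle 0.81 6482 ((556.7529296875, 103.62860107421875), (276.97216796875, 274.1528625488281), 88.0874252319336)
top lid 0.7 6299 ((553.0551147460938, 105.32841491699219), (266.52972412109375, 269.5918884277344), 87.12984466552734)
```

View pics/b.png

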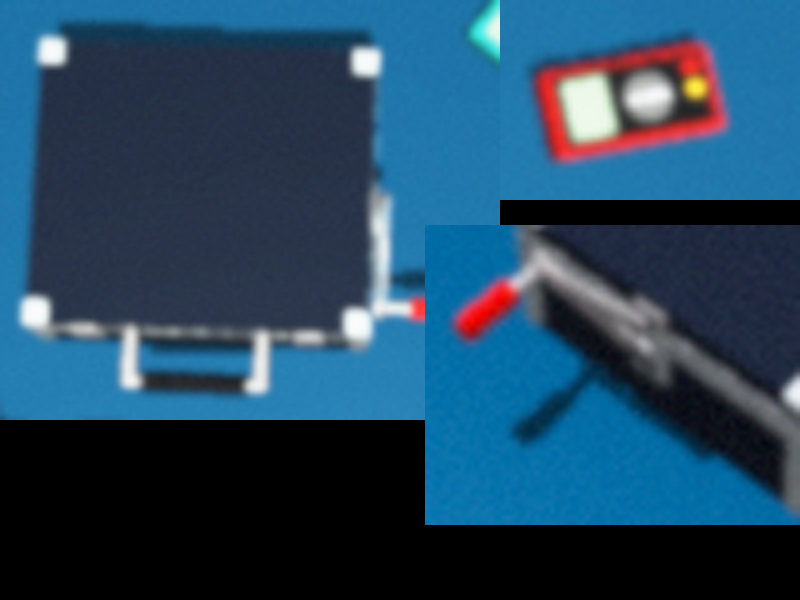

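The crop shows the red meter with its black face, so the choice holds. In top pixels the handle sleeve is centred near (234,226) and the knob at (294,207).

```bash
python3 - <<'E'
from h import *
C={n:cams.read_camera(n) for n in("scene","top")}
f=lambda x,y:(185+x/4-.4,130+y/4-.4)
for nm,x,y,z in(("TL",37,36,.105),("TR",381,46,.105),("BL",21,326,.105),("BR",371,339,.105),("hL",130,380,.092),("hM",198,383,.092),("hR",257,387,.092)):
    print(nm,atz(C["top"],f(x,y),z).round(4))
print("knob",tri(C["scene"],(226.9,201.6),C["top"],(294,207)))
print("meter",tri(C["scene"],(142,295),C["top"],(396,211)))
for i in range(3):
  C={n:cams.read_camera(n) for n in("scene","top")}
  for t in("lid_hinge","lid_handle","stay_pivot","stay_knob","meter_center","case"):
    r={n:spotter.landmark_of(t,n) for n in C}
    if r["scene"] and r["top"]:
        p,e=tri(C["scene"],r["scene"][0]["uv"],C["top"],r["top"][0]["uv"]); print(t,p.round(4),round(e,4))
E
```

```text
TL [0.6953 0.2367 0.105 ]
TR [ 0.6845 -0.03    0.105 ]
BL [0.4689 0.245  0.105 ]
BR [ 0.4565 -0.0189  0.105 ]
hL [0.4285 0.1638 0.092 ]
hM [0.4258 0.1122 0.092 ]
hR [0.4223 0.0676 0.092 ]
knob (array([ 0.48154815, -0.07147031,  0.07871849]), np.float64(0.0005199606017279234))
meter (array([ 0.4753773 , -0.40463166,  0.00701118]), np.float64(0.0020724773182341466))
lid_hinge [0.6839 0.099  0.093 ] 0.0004
lid_handle [0.4372 0.1176 0.0972] 0.0066
stay_pivot [ 0.5702 -0.0773  0.0573] 0.0042
stay_knob [ 0.4273 -0.1359  0.088 ] 0.1743
meter_center [ 0.5266 -0.4159 -0.1605] 0.0701
case [0.5845 0.1003 0.0045] 0.0107
lid_hinge [0.6827 0.1016 0.0981] 0.0122
lid_handle [0.432  0.1134 0.0961] 0.0081
stay_pivot [ 0.5658 -0.0769  0.0702] 0.0012
stay_knob [ 0.4883 -0.0756  0.082 ] 0.0037
meter_center [ 0.6371 -0.2195  0.0958] 0.1725
case [ 0.5758  0.1114 -0.0108] 0.0158
lid_hinge [0.6814 0.1039 0.1008] 0.0166
lid_handle [0.4306 0.1148 0.0978] 0.009
stay_pivot [ 0.5618 -0.0754  0.0599] 0.0034
stay_knob [ 0.4846 -0.0721  0.084 ] 0.0004
meter_center [ 0.6234 -0.4148  0.0042] 0.0095
case [ 0.586   0.1106 -0.0065] 0.0049
```

Call:
jog_arm --increments '[[[0, 0, 0, 0, 0, 0.0437, 130], [0, 0, 0, 0, 0, 0.0437, 130], [0, 0, 0, 0, 0, 0.0437, 130], [0, 0, 0, 0, 0, 0.0437, 130], [0, 0, 0, 0, 0, 0.0437, 130], [0, 0, 0, 0, 0, 0.0437, 130], [0, 0, 0, 0, 0, 0.0437, 130], [0, 0, 0, 0, 0, 0.0437, 130], [0, 0, 0, 0, 0, 0.0437, 130], [0, 0, 0, 0, 0, 0.0437, 130]]]' --force 40

```text
clock: 4.9
tcp_pos: [0.1405, 0.5576, 0.2313]
orientation: [-0.0, 0.726, 0.688, 0.0]
wrist_force: [0.4, 0.7, -0.6]
finger_gap: 0.0419
grip_force: 0.0
```

Call:
jog_arm --increments '[[[-0.1075, 0.0764, 0.02, 0, 0, 0, 130], [-0.1075, 0.0764, 0.02, 0, 0, 0, 130], [-0.1075, 0.0764, 0.02, 0, 0, 0, 130], [-0.1075, 0.0764, 0.02, 0, 0, 0, 130], [-0.1075, 0.0764, 0.02, 0, 0, 0, 130], [-0.1075, 0.0764, 0.02, 0, 0, 0, 130], [-0.1075, 0.0764, 0.02, 0, 0, 0, 130], [-0.1075, 0.0764, 0.02, 0, 0, 0, 130], [-0.1075, 0.0764, 0.02, 0, 0, 0, 130], [-0.1075, 0.0764, 0.02, 0, 0, 0, 130], [-0.1075, 0.0764, 0.02, 0, 0, 0, 130], [-0.1075, 0.0764, 0.02, 0, 0, 0, 130], [-0.1075, 0.0764, 0.02, 0, 0, 0, 130], [-0.1075, 0.0764, 0.02, 0, 0, 0, 130], [-0.1075, 0.0764, 0.02, 0, 0, 0, 130], [-0.1075, 0.0764, 0.02, 0, 0, 0, 130], [0, 0, 0, 0, 0, 0, 130], [0, 0, 0, 0, 0, 0, 130]]]'

```text
clock: 6.7
tcp_pos: [0.4247, 0.1127, 0.1512]
orientation: [-0.0, 0.725, 0.689, -0.0]
wrist_force: [0.1, -0.4, 0.9]
finger_gap: 0.0419
grip_force: 0.0
```

Call:
jog_arm --increments '[[[0, 0, 0.052, 0, 0, 0, 148], [0, 0, 0.052, 0, 0, 0, 148], [0, 0, 0.052, 0, 0, 0, 148], [0, 0, 0.052, 0, 0, 0, 148], [0, 0, 0.052, 0, 0, 0, 148], [0, 0, 0.052, 0, 0, 0, 148], [0, 0, 0, 0, 0, 0, 148]]]'

```text
clock: 7.4
tcp_pos: [0.4227, 0.1141, 0.0722]
orientation: [-0.001, 0.724, 0.69, -0.001]
wrist_force: [-0.9, 0.3, 0.4]
finger_gap: 0.036
grip_force: 0.0
```

Call:
jog_arm --increments '[[[0, 0, 0, 0, 0, 0, 255], [0, 0, 0, 0, 0, 0, 255], [0, 0, 0, 0, 0, 0, 255], [0, 0, 0, 0, 0, 0, 255], [0, 0, 0, 0, 0, 0, 255], [0, 0, 0, 0, 0, 0, 255]]]' --force 40

```text
clock: 8.0
tcp_pos: [0.4254, 0.1138, 0.074]
orientation: [-0.0, 0.724, 0.69, 0.001]
wrist_force: [0.8, 4.6, 3.7]
finger_gap: 0.0146
grip_force: 39.6
```

```bash
python3 - <<'E'
from h import *
s=env.get_state(); print({k:np.round(v,3) for k,v in s.items() if k not in("tau","qvel")})
c=cams.read_camera("scene"); 
cv2.imwrite("pics/c.png",cv2.cvtColor(cv2.resize(c["pixels"][90:250,180:360],None,fx=3,fy=3,interpolation=2),cv2.COLOR_RGB2BGR))
E
```

```text
{'clock': np.float64(8.0), 'joint_pos': array([ 7.800e-02,  1.710e-01, -5.520e-01,  8.460e-01,  1.000e-03,
        1.697e+00]), 'tcp_pos': array([0.425, 0.114, 0.074]), 'orientation': array([-0.   ,  0.724,  0.69 ,  0.001]), 'wrist_force': array([0.799, 4.62 , 3.681]), 'ft_torque': array([ 0.963, -0.019,  0.08 ]), 'grip_force': np.float64(39.607), 'finger_gap': np.float64(0.015)}
```

View pics/c.png

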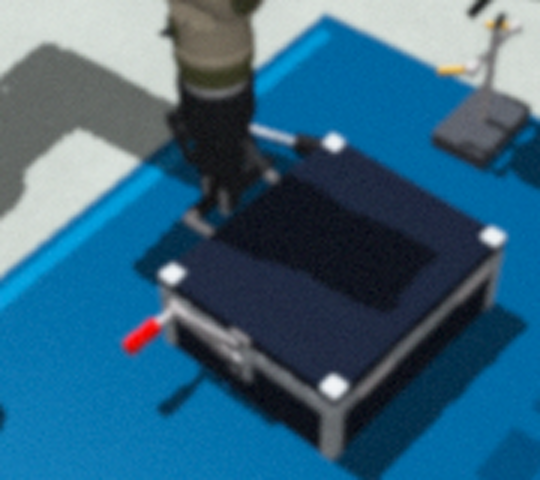

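The sleeve is gripped (gap 15 mm), with the fingers on the handle near (235,190) of the crop and the lid still shut. Next I follow the arc.

Call:
jog_arm --increments '[[[0, 0.0047, -0.0622, 0, 0, 0, 255], [0, 0.0085, -0.0618, 0, 0, 0, 255], [0, 0.0122, -0.0612, 0, 0, 0, 255], [0, 0.0158, -0.0604, 0, 0, 0, 255], [0, 0.0194, -0.0593, 0, 0, 0, 255]]]'

```text
clock: 8.55
tcp_pos: [0.44, 0.1131, 0.1492]
orientation: [-0.001, 0.724, 0.69, 0.0]
wrist_force: [4.8, 6.5, -7.7]
finger_gap: 0.0145
grip_force: 39.8
```

Call:
jog_arm --increments '[[[0, 0.0229, -0.058, 0, 0, 0, 255], [0, 0.0264, -0.0566, 0, 0, 0, 255], [0, 0.0297, -0.0549, 0, 0, 0, 255], [0, 0.0329, -0.053, 0, 0, 0, 255], [0, 0.0361, -0.0509, 0, 0, 0, 255], [0, 0.039, -0.0487, 0, 0, 0, 255], [0, 0.0419, -0.0463, 0, 0, 0, 255], [0, 0.0446, -0.0437, 0, 0, 0, 255]]]'

```text
clock: 9.35
tcp_pos: [0.5064, 0.1101, 0.2513]
orientation: [-0.003, 0.724, 0.69, -0.001]
wrist_force: [-1.9, 7.2, -4.7]
finger_gap: 0.0144
grip_force: 40.2
```

Call:
jog_arm --increments '[[[0, 0.0471, -0.0409, 0, 0, 0, 255], [0, 0.0495, -0.038, 0, 0, 0, 255], [0, 0.0517, -0.035, 0, 0, 0, 255], [0, 0.0537, -0.0318, 0, 0, 0, 255], [0, 0.0555, -0.0285, 0, 0, 0, 255], [0, 0, 0, 0, 0, 0, 255]]]'

```text
clock: 9.95
tcp_pos: [0.5729, 0.107, 0.2968]
orientation: [-0.001, 0.724, 0.69, 0.001]
wrist_force: [-2.3, 6.4, 5.7]
finger_gap: 0.0149
grip_force: 41.2
```

Call:
jog_arm --increments '[[[0.004, -0.0017, -0.0036, 0, 0, 0, 255], [0, 0.0284, -0.013, 0, 0, 0, 255], [0, 0.0287, -0.0122, 0, 0, 0, 255], [0, 0, 0, 0, 0, 0, 255]]]'

```text
clock: 10.35
tcp_pos: [0.5871, 0.1064, 0.3032]
orientation: [-0.0, 0.724, 0.69, 0.0]
wrist_force: [0.2, 4.6, -0.3]
finger_gap: 0.015
grip_force: 40.9
```

Call:
jog_arm --increments '[[[0, 0.0291, -0.0113, 0, 0, 0, 255], [0, 0.0294, -0.0104, 0, 0, 0, 255], [0, 0, 0, 0, 0, 0, 255]]]'

```text
clock: 10.65
tcp_pos: [0.6021, 0.1057, 0.3088]
orientation: [0.0, 0.724, 0.69, 0.001]
wrist_force: [0.8, 4.1, -1.3]
finger_gap: 0.0148
grip_force: 40.9
```

Call:
jog_arm --increments '[[[0.006, 0.0099, -0.0033, 0, 0, 0, 255], [0, 0.0099, -0.0032, 0, 0, 0, 255], [0, 0.01, -0.003, 0, 0, 0, 255], [0, 0, 0, 0, 0, 0, 255]]]'

```text
clock: 11.05
tcp_pos: [0.6088, 0.1055, 0.311]
orientation: [0.001, 0.725, 0.689, -0.001]
wrist_force: [-1.4, -4.1, -2.2]
finger_gap: 0.0148
grip_force: 40.7
```

Call:
jog_arm --increments '[[[0, 0.01, -0.003, 0, 0, 0, 255], [0, 0.01, -0.0029, 0, 0, 0, 255], [0, 0, 0, 0, 0, 0, 255]]]'

```text
clock: 11.35
tcp_pos: [0.6138, 0.1053, 0.3125]
orientation: [0.001, 0.725, 0.689, -0.001]
wrist_force: [-0.6, -4.9, -2.2]
finger_gap: 0.0146
grip_force: 40.6
```

Call:
jog_arm --increments '[[[-0.003, 0.01, -0.0028, 0, 0, 0, 255], [0, 0.01, -0.0027, 0, 0, 0, 255], [0, 0, 0, 0, 0, 0, 255]]]'

```text
clock: 11.65
tcp_pos: [0.6189, 0.1051, 0.3139]
orientation: [0.0, 0.724, 0.689, -0.0]
wrist_force: [0.8, -4.1, -4.2]
finger_gap: 0.0146
grip_force: 40.6
```

Call:
jog_arm --increments '[[[0, 0.01, -0.0026, 0, 0, 0, 255], [0, 0, 0, 0, 0, 0, 255]]]'

```text
clock: 11.85
tcp_pos: [0.6213, 0.105, 0.3145]
orientation: [0.0, 0.724, 0.689, -0.0]
wrist_force: [0.9, -4.6, -3.3]
finger_gap: 0.0146
grip_force: 40.5
```

Call:
jog_arm --increments '[[[0, 0.01, -0.0025, 0, 0, 0, 255], [0, 0, 0, 0, 0, 0, 255]]]'

```text
clock: 12.05
tcp_pos: [0.6237, 0.1049, 0.3151]
orientation: [0.0, 0.724, 0.69, -0.0]
wrist_force: [-0.9, -5.0, -4.8]
finger_gap: 0.0144
grip_force: 40.5
```

Call:
jog_arm --increments '[[[-0.003, 0.01, -0.0005, 0, 0, 0, 255], [0, 0, 0, 0, 0, 0, 255]]]'

```text
clock: 12.25
tcp_pos: [0.6262, 0.1048, 0.3157]
orientation: [-0.0, 0.724, 0.69, 0.001]
wrist_force: [-1.1, -1.7, -2.5]
finger_gap: 0.0146
grip_force: 40.7
```

Call:
jog_arm --increments '[[[0, 0.01, -0.0022, 0, 0, 0, 255], [0, 0, 0, 0, 0, 0, 255]]]'

```text
clock: 12.45
tcp_pos: [0.6286, 0.1046, 0.3162]
orientation: [-0.0, 0.724, 0.69, 0.0]
wrist_force: [-2.0, -1.3, -1.4]
finger_gap: 0.0146
grip_force: 40.7
```

Call:
jog_arm --increments '[[[0, 0.008, -0.0017, 0, 0, 0, 255], [0, 0, 0, 0, 0, 0, 255]]]'

```text
clock: 12.65
tcp_pos: [0.6297, 0.1046, 0.3164]
orientation: [-0.001, 0.724, 0.69, -0.0]
wrist_force: [-5.3, 0.1, -1.7]
finger_gap: 0.0145
grip_force: 40.8
```

Call:
jog_arm --increments '[[[0, 0.004, -0.0008, 0, 0, 0, 255], [0, 0, 0, 0, 0, 0, 255]]]'

```text
clock: 12.85
tcp_pos: [0.6302, 0.1045, 0.3165]
orientation: [-0.001, 0.724, 0.69, -0.0]
wrist_force: [-6.7, 0.5, -0.3]
finger_gap: 0.0144
grip_force: 40.8
```

Call:
jog_arm --increments '[[[0, 0.003, -0.0006, 0, 0, 0, 255], [0, 0, 0, 0, 0, 0, 255]]]'

```text
clock: 13.05
tcp_pos: [0.6306, 0.1045, 0.3166]
orientation: [-0.001, 0.724, 0.69, -0.001]
wrist_force: [-7.5, -0.1, -0.5]
finger_gap: 0.0144
grip_force: 40.8
```

```bash
python3 - <<'E'
from h import *
C={n:cams.read_camera(n) for n in("scene","top")}
A=[cv2.resize(C["scene"]["pixels"][110:250,180:330],(600,560))[:, :],]
cv2.imwrite("pics/d.png",cv2.cvtColor(A[0],cv2.COLOR_RGB2BGR))
for t in("stay_knob","stay_pivot","stay_pin"):
  for n in C: print(t,n,[(np.round(d["uv"],1).tolist(),round(d["conf"],2)) for d in spotter.landmark_of(t,n)[:2]])
E
```

```text
stay_knob scene [([258.7, 216.5], 0.67)]
stay_knob top [([295.0, 161.5], 0.59)]
stay_pivot scene [([248.0, 222.8], 0.76), ([274.2, 210.3], 0.17)]
stay_pivot top []
stay_pin scene [([276.7, 210.2], 0.83)]
stay_pin top []
```

View pics/d.png

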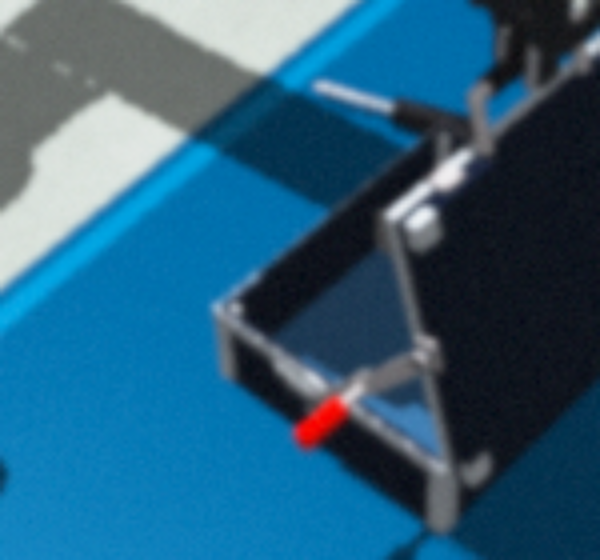

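The lid is raised almost upright. The knob is at crop (322,422), about scene pixel (260,215). I'll work out the knee position numerically.

```bash
cat >> h.py <<'E'
ex=np.array([.99895,-.0458,0]);ey=np.array([.0458,.99895,0]);H=np.array([.684,.1035,.08])
def cf(p): d=np.array(p)-H; return np.array([d@ex,d@ey,d[2]])  # in case axes from hinge
def knob():
    r={}
    for n in("scene","top"):
        c=cams.read_camera(n); hsv=cv2.cvtColor(c["pixels"],cv2.COLOR_RGB2HSV)
        m=(((hsv[...,0]<8)|(hsv[...,0]>172))&(hsv[...,1]>150)&(hsv[...,2]>90)).astype(np.uint8)
        b=np.zeros_like(m); 
        if n=="scene": b[150:250,215:300]=1
        else: b[100:235,283:306]=1
        k,l,st,ce=cv2.connectedComponentsWithStats(m*b)
        if k<2: return None
        i=1+np.argmax(st[1:,4]); r[n]=(c,ce[i],st[i,4])
    p,e=tri(r["scene"][0],r["scene"][1],r["top"][0],r["top"][1]); return p,e,r["scene"][2],r["top"][2]
E
python3 - <<'E'
from h import *
p,e,a,b=knob(); print(p.round(4),round(e,4),a,b,"case",cf(p).round(4))
print("knob shut",cf([0.4815,-0.0715,.0787]).round(4))
E
```

```text
[ 0.6111 -0.0773  0.1299] 0.0013 94 61 case [-0.0646 -0.1839  0.0499]
knob shut [-0.1943 -0.1841 -0.0013]
```

Call:
jog_arm --increments '[[[0, -0.012, 0.0027, 0, 0, 0, 255], [0, -0.012, 0.0027, 0, 0, 0, 255], [0, -0.012, 0.0028, 0, 0, 0, 255], [0, 0, 0, 0, 0, 0, 255]]]'

```text
clock: 13.95
tcp_pos: [0.6234, 0.1048, 0.315]
orientation: [0.0, 0.724, 0.69, 0.001]
wrist_force: [0.1, 0.5, -0.8]
finger_gap: 0.014
grip_force: 40.9
```

```bash
python3 - <<'E'
from h import *
p,e,a,b=knob(); print(p.round(4),round(e,4),a,b,"case",cf(p).round(4))
E
```

```text
[ 0.6187 -0.0773  0.1245] 0.0007 91 62 case [-0.057  -0.1836  0.0445]
```

Call:
jog_arm --increments '[[[0, -0.01, 0.0028, 0, 0, 0, 255], [0, -0.01, 0.0028, 0, 0, 0, 255], [0, 0, 0, 0, 0, 0, 255]]]'

```text
clock: 14.35
tcp_pos: [0.6177, 0.1051, 0.3135]
orientation: [-0.0, 0.724, 0.69, 0.0]
wrist_force: [-1.2, 3.2, 2.2]
finger_gap: 0.0146
grip_force: 41.1
```

Call:
jog_arm --increments '[[[0, -0.008, 0.0023, 0, 0, 0, 255], [0, 0, 0, 0, 0, 0, 255]]]'

```text
clock: 14.55
tcp_pos: [0.6158, 0.1051, 0.313]
orientation: [-0.0, 0.724, 0.69, 0.0]
wrist_force: [0.1, 2.6, 2.9]
finger_gap: 0.0149
grip_force: 41.2
```

Call:
jog_arm --increments '[[[0, -0.006, 0.0018, 0, 0, 0, 255], [0, 0, 0, 0, 0, 0, 255]]]'

```text
clock: 14.75
tcp_pos: [0.6144, 0.1052, 0.3126]
orientation: [-0.0, 0.724, 0.69, 0.0]
wrist_force: [-1.5, 3.6, 4.5]
finger_gap: 0.0145
grip_force: 41.3
```

```bash
python3 - <<'E'
from h import *
p,e,a,b=knob(); print(p.round(4),round(e,4),a,b,"case",cf(p).round(4))
E
```

```text
[ 0.623  -0.0769  0.1204] 0.0003 93 60 case [-0.0527 -0.183   0.0404]
```

Call:
jog_arm --increments '[[[0, -0.005, 0.0025, 0, 0, 0, 255], [0, 0, 0, 0, 0, 0, 255]]]'

```text
clock: 15.05
tcp_pos: [0.6133, 0.1052, 0.3122]
orientation: [0.0, 0.724, 0.69, 0.001]
wrist_force: [-1.6, 4.4, 5.9]
finger_gap: 0.0148
grip_force: 41.5
```

Call:
jog_arm --increments '[[[0, -0.005, 0.0015, 0, 0, 0, 255], [0, 0, 0, 0, 0, 0, 255]]]'

```text
clock: 15.25
tcp_pos: [0.6127, 0.1052, 0.312]
orientation: [0.001, 0.724, 0.69, 0.001]
wrist_force: [-0.3, 4.0, 6.8]
finger_gap: 0.0147
grip_force: 41.5
```

Call:
jog_arm --increments '[[[0, 0, -0.003, 0, 0, 0, 150], [0, 0, 0, 0, 0, 0, 150], [0, 0, 0, 0, 0, 0, 150]]]'

```text
clock: 15.55
tcp_pos: [0.6119, 0.1044, 0.3111]
orientation: [-0.0, 0.724, 0.689, -0.001]
wrist_force: [-0.9, -0.3, -0.7]
finger_gap: 0.0349
grip_force: 0.0
```

```bash
python3 - <<'E'
from h import *
p,e,a,b=knob(); print(p.round(4),round(e,4),a,b,"case",cf(p).round(4))
E
```

```text
[ 0.6231 -0.077   0.1202] 0.0005 93 62 case [-0.0526 -0.1831  0.0402]
```

Call:
jog_arm --increments '[[[0, 0, -0.06, 0, 0, 0, 150], [0, 0, -0.08, 0, 0, 0, 150], [0, 0, -0.08, 0, 0, 0, 150], [0, -0.12, -0.02, 0, 0, 0, 100], [0, -0.16, 0, 0, 0, 0, 0], [-0.12, -0.16, 0, 0, 0, 0, 0], [-0.16, -0.1, 0, 0, 0, 0, 0]]]'

```text
clock: 16.35
tcp_pos: [0.4713, 0.0423, 0.372]
orientation: [-0.0, 0.723, 0.691, -0.0]
wrist_force: [1.3, -1.8, 0.8]
finger_gap: 0.0854
grip_force: 0.0
```

```bash
python3 - <<'E'
from h import *
p,e,a,b=knob(); print(p.round(4),round(e,4),a,b,"case",cf(p).round(4))
C={n:cams.read_camera(n) for n in("scene","top")}
for t in("lid_handle","stay_pin"):
  for n in C: print(t,n,[(np.round(d["uv"],1).tolist(),round(d["conf"],2)) for d in spotter.landmark_of(t,n)[:2]])
cv2.imwrite("pics/e.png",cv2.cvtColor(np.hstack([cv2.resize(C["scene"]["pixels"][90:250,200:360],(400,400)),cv2.resize(C["top"]["pixels"][110:250,170:310],(400,400))]),cv2.COLOR_RGB2BGR))
E
```

```text
[ 0.6229 -0.0768  0.1198] 0.0005 93 59 case [-0.0528 -0.1829  0.0398]
lid_handle scene [([306.6, 123.1], 0.83)]
lid_handle top []
stay_pin scene [([271.4, 210.2], 0.71)]
stay_pin top []
```

View pics/e.png

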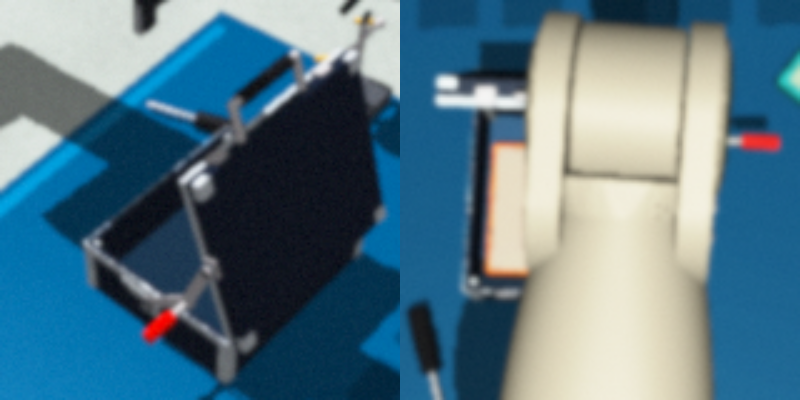

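The picture shows the lid standing by itself with the knee past straight (knob at crop (160,325)) and the handle free. Next is the meter.

Call:
jog_arm --increments '[[[-0.147, 0.0087, 0.074, 0, 0, 0, 0], [-0.147, 0.0087, 0.074, 0, 0, 0, 0], [-0.147, 0.0087, 0.074, 0, 0, 0, 0], [-0.147, 0.0087, 0.074, 0, 0, 0, 0], [-0.147, 0.0087, 0.074, 0, 0, 0, 0], [-0.147, 0.0087, 0.074, 0, 0, 0, 0], [-0.147, 0.0087, 0.074, 0, 0, 0, 0], [-0.147, 0.0087, 0.074, 0, 0, 0, 0], [-0.147, 0.0087, 0.074, 0, 0, 0, 0], [-0.147, 0.0087, 0.074, 0, 0, 0, 0], [-0.147, 0.0087, 0.074, 0, 0, 0, 0], [-0.147, 0.0087, 0.074, 0, 0, 0, 0], [0, 0, 0, 0, 0, -0.0358, 0], [0, 0, 0, 0, 0, -0.0358, 0], [0, 0, 0, 0, 0, 0, 0], [0, 0, 0, 0, 0, 0, 0]]]'

```text
clock: 18.35
tcp_pos: [0.479, -0.3997, 0.1492]
orientation: [-0.0, 0.643, 0.766, 0.0]
wrist_force: [-0.2, 0.3, 0.1]
finger_gap: 0.0856
grip_force: 0.0
```

Call:
jog_arm --increments '[[[0, -0.008, 0.1, 0, 0, 0, 0], [0, 0, 0.1, 0, 0, 0, 0], [0, 0, 0.1, 0, 0, 0, 0], [0, 0, 0.1, 0, 0, 0, 0], [0, 0, 0.1, 0, 0, 0, 0], [0, 0, 0.06, 0, 0, 0, 0], [0, 0, 0.01, 0, 0, 0, 0], [0, 0, 0, 0, 0, 0, 0]]]'

```text
clock: 19.15
tcp_pos: [0.4767, -0.3999, 0.0073]
orientation: [-0.0, 0.642, 0.766, 0.0]
wrist_force: [0.4, -0.5, -0.4]
finger_gap: 0.0852
grip_force: 0.0
```

Call:
jog_arm --increments '[[[0, 0, 0, 0, 0, 0, 255], [0, 0, 0, 0, 0, 0, 255], [0, 0, 0, 0, 0, 0, 255], [0, 0, 0, 0, 0, 0, 255], [0, 0, 0, 0, 0, 0, 255]]]' --force 40

```text
clock: 19.65
tcp_pos: [0.4774, -0.4012, 0.009]
orientation: [0.001, 0.642, 0.767, -0.0]
wrist_force: [0.6, 1.5, 7.1]
finger_gap: 0.0548
grip_force: 44.1
```

Call:
jog_arm --increments '[[[0, 0, -0.04, 0, 0, 0, 255], [0, 0, -0.12, 0, 0, 0, 255], [0, 0, -0.16, 0, 0, 0, 255], [0, 0, -0.16, 0, 0, 0, 255], [0, 0, -0.16, 0, 0, 0, 255], [0, 0, -0.16, 0, 0, 0.035, 255], [0, 0, 0, 0, 0, 0.035, 255], [0, 0, 0, 0, 0, 0, 255]]]'

```text
clock: 20.45
tcp_pos: [0.4767, -0.4008, 0.2093]
orientation: [0.001, 0.723, 0.691, -0.0]
wrist_force: [-0.3, -0.3, -2.8]
finger_gap: 0.055
grip_force: 43.3
```

Call:
jog_arm --increments '[[[0.08, 0.0057, 0, 0, 0, 0, 255], [0.1453, 0.0103, 0, 0, 0, 0, 255], [0.1453, 0.0103, 0, 0, 0, 0, 255], [0.1453, 0.0103, 0, 0, 0, 0, 255], [0.1453, 0.0103, 0, 0, 0, 0, 255], [0.1453, 0.0103, 0, 0, 0, 0, 255], [0.1453, 0.0103, 0, 0, 0, 0, 255], [0.1453, 0.0103, 0, 0, 0, 0, 255], [0.1453, 0.0103, 0, 0, 0, 0, 255], [0.1453, 0.0103, 0, 0, 0, 0, 255], [0.1453, 0.0103, 0, 0, 0, 0, 255], [0.1453, 0.0103, 0, 0, 0, 0, 255], [0.1453, 0.0103, 0, 0, 0, 0, 255], [0.0653, 0.0046, 0, 0, 0, 0, 255], [0, 0, 0, 0, 0, 0, 255], [0, 0, 0, 0, 0, 0, 255]]]'

```text
clock: 22.05
tcp_pos: [0.5296, 0.0699, 0.2063]
orientation: [-0.001, 0.722, 0.692, -0.001]
wrist_force: [0.3, -0.3, -2.0]
finger_gap: 0.0552
grip_force: 43.2
```

```bash
python3 - <<'E'
from h import *
p,e,a,b=knob() or (np.zeros(3),0,0,0); print(cf(p).round(4)); s=env.get_state(); print(s["finger_gap"],cf(s["tcp_pos"]))
c=cams.read_camera("scene")
cv2.imwrite("pics/f.png",cv2.cvtColor(cv2.resize(c["pixels"][50:250,180:380],(600,600)),cv2.COLOR_RGB2BGR))
E
```

```text
[-0.0896 -0.1615  0.2274]
0.05494109069574602 [-0.15224577 -0.04145484  0.12679664]
```

View pics/f.png

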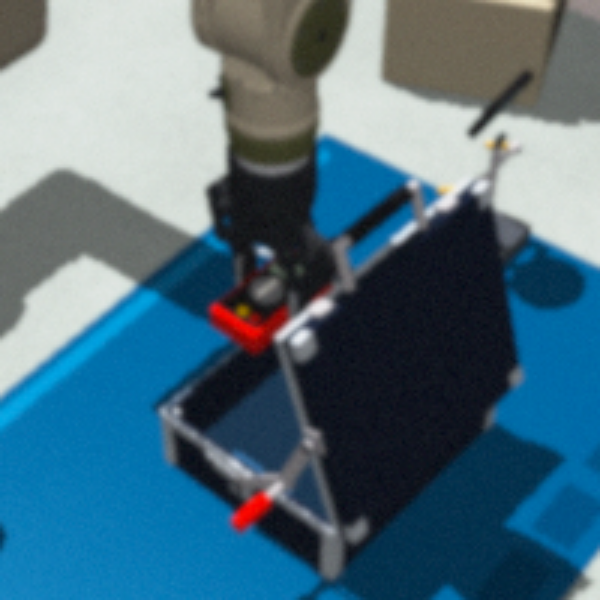

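The meter hangs level above the bay at crop (265,310), clear of the lid. Now lowering.

Call:
jog_arm --increments '[[[0, 0, 0.08, 0, 0, 0, 255], [0, 0, 0.1, 0, 0, 0, 255], [0, 0, 0.1, 0, 0, 0, 255], [0, 0, 0.1, 0, 0, 0, 255], [0, 0, 0.1, 0, 0, 0, 255], [0, 0, 0.1, 0, 0, 0, 255], [0, 0, 0, 0, 0, 0, 255]]]'

```text
clock: 22.9
tcp_pos: [0.5275, 0.0688, 0.0592]
orientation: [-0.002, 0.723, 0.691, -0.002]
wrist_force: [-1.2, 0.2, -2.4]
finger_gap: 0.0546
grip_force: 43.4
```

Call:
jog_arm --increments '[[[0, 0, 0.06, 0, 0, 0, 255], [0, 0, 0.05, 0, 0, 0, 255], [0, 0, 0.03, 0, 0, 0, 255], [0, 0, 0.01, 0, 0, 0, 255], [0, 0, 0, 0, 0, 0, 255]]]'

```text
clock: 23.4
tcp_pos: [0.5305, 0.0698, 0.025]
orientation: [-0.0, 0.722, 0.691, -0.0]
wrist_force: [-0.1, 0.7, -1.7]
finger_gap: 0.055
grip_force: 43.4
```

Call:
jog_arm --increments '[[[0, 0, 0.012, 0, 0, 0, 255], [0, 0, 0.008, 0, 0, 0, 255], [0, 0, 0, 0, 0, 0, 255]]]'

```text
clock: 23.7
tcp_pos: [0.5305, 0.07, 0.0199]
orientation: [-0.0, 0.722, 0.691, 0.0]
wrist_force: [0.5, 0.5, -2.0]
finger_gap: 0.0548
grip_force: 43.4
```

Call:
jog_arm --increments '[[[0, 0, 0.006, 0, 0, 0, 255], [0, 0, 0.004, 0, 0, 0, 255], [0, 0, 0, 0, 0, 0, 255]]]'

```text
clock: 24.0
tcp_pos: [0.5308, 0.0699, 0.0174]
orientation: [0.0, 0.722, 0.691, 0.0]
wrist_force: [0.3, 0.6, -2.3]
finger_gap: 0.0547
grip_force: 43.5
```

Call:
jog_arm --increments '[[[0, 0, 0.005, 0, 0, 0, 255], [0, 0, 0, 0, 0, 0, 255]]]'

```text
clock: 24.2
tcp_pos: [0.5309, 0.0699, 0.0162]
orientation: [0.0, 0.722, 0.691, 0.0]
wrist_force: [1.3, -0.4, -1.7]
finger_gap: 0.0547
grip_force: 43.5
```

Call:
jog_arm --increments '[[[0, 0, 0.005, 0, 0, 0, 255], [0, 0, 0, 0, 0, 0, 255]]]'

```text
clock: 24.4
tcp_pos: [0.5311, 0.0699, 0.0151]
orientation: [0.0, 0.722, 0.691, 0.0]
wrist_force: [3.1, -0.2, -1.4]
finger_gap: 0.0551
grip_force: 43.6
```

Call:
jog_arm --increments '[[[0, 0, 0.005, 0, 0, 0, 255], [0, 0, 0, 0, 0, 0, 255]]]'

```text
clock: 24.6
tcp_pos: [0.5311, 0.0699, 0.015]
orientation: [0.001, 0.722, 0.691, 0.001]
wrist_force: [-0.8, 0.3, 7.5]
finger_gap: 0.0555
grip_force: 44.6
```

Contact. I open part way, rise, and look.

Call:
jog_arm --increments '[[[0, 0, -0.004, 0, 0, 0, 50], [0, 0, 0, 0, 0, 0, 50], [0, 0, 0, 0, 0, 0, 50]]]'

```text
clock: 24.9
tcp_pos: [0.5369, 0.0696, 0.0173]
orientation: [0.004, 0.723, 0.691, 0.004]
wrist_force: [11.1, -0.4, 1.5]
finger_gap: 0.0684
grip_force: 0.0
```

Call:
jog_arm --increments '[[[0, 0, -0.06, 0, 0, 0, 50], [0, 0, -0.12, 0, 0, 0, 50], [0, 0, -0.16, 0, 0, 0, 50], [0, 0, -0.16, 0, 0, 0, 50], [0, 0, -0.16, 0, 0, 0, 50], [0, -0.1, -0.14, 0, 0, 0, 60], [0, -0.14, 0, 0, 0, 0, 60], [-0.08, -0.16, 0, 0, 0, 0, 60], [-0.18, 0, 0, 0, 0, 0, 80], [-0.18, 0, 0, 0, 0, 0, 80], [-0.18, 0, 0, 0, 0, 0, 80], [-0.18, 0, 0, 0, 0, 0, 80], [-0.1, 0, 0, 0, 0, 0, 80], [0, 0, 0, 0, 0, 0, 80]]]'

```text
clock: 26.3
tcp_pos: [0.4205, -0.1533, 0.2147]
orientation: [0.0, 0.724, 0.69, -0.0]
wrist_force: [0.2, 0.3, -0.8]
finger_gap: 0.0588
grip_force: 0.0
```

```bash
python3 - <<'E'
from h import *
for i in range(2):
    p,e,a,b=knob(); print(p.round(4),e,a,b,cf(p).round(4))
s=env.get_state(); print(cf(s["tcp_pos"]),s["tcp_pos"])
C={n:cams.read_camera(n) for n in("scene","top")}
cv2.imwrite("pics/g.png",cv2.cvtColor(np.hstack([cv2.resize(C["scene"]["pixels"][100:250,200:350],(400,400)),cv2.resize(C["top"]["pixels"][110:250,180:320],(400,400))]),cv2.COLOR_RGB2BGR))
E
```

```text
[ 0.6165 -0.0651  0.1801] 0.021853916715061827 151 60 [-0.0597 -0.1715  0.1001]
[ 0.6166 -0.0656  0.1806] 0.022649579000763906 149 57 [-0.0596 -0.172   0.1006]
[-0.25163906 -0.26477822  0.13461223] [ 0.42049798 -0.14947545  0.21461223]
```

View pics/g.png

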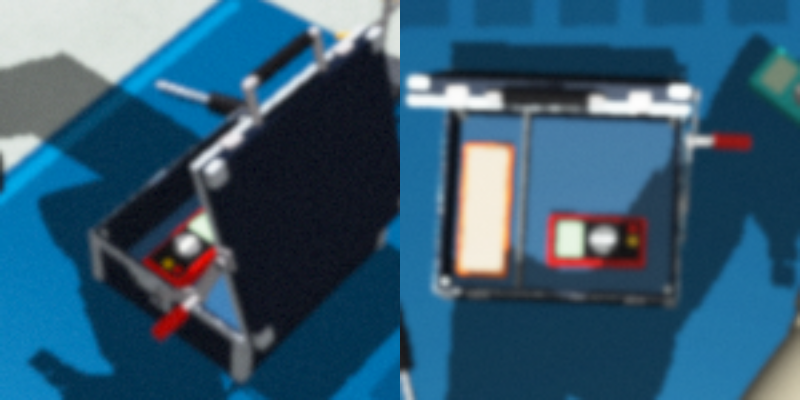

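The meter lies flat in the wide bay (top crop (597,240)) and the lid stays up. Next I go over the knob at top crop (732,143).

Call:
jog_arm --increments '[[[0, 0.1, 0, 0, 0, 0, 135], [0, 0.1325, 0, 0, 0, 0, 135], [0, 0.1325, 0, 0, 0, 0, 135], [0, 0.1325, 0, 0, 0, 0, 135], [0, 0.1325, 0, 0, 0, 0, 135], [0, 0.165, 0, 0, 0, 0, 135], [0.1, 0, 0, 0, 0, 0, 135], [0.1, 0, 0, 0, 0, 0, 135], [0.06, 0, 0, 0, 0, 0, 135], [0, 0, 0, 0, 0, 0, 135], [0, 0, 0, 0, 0, 0, 135]]]'

```text
clock: 27.7
tcp_pos: [0.6222, -0.0937, 0.2151]
orientation: [0.0, 0.722, 0.692, -0.0]
wrist_force: [-0.9, 0.1, 0.3]
finger_gap: 0.0402
grip_force: 0.0
```

```bash
python3 - <<'E'
from h import *
s=env.get_state(); print(cf(s["tcp_pos"]).round(4),s["tcp_pos"].round(4) if hasattr(s["tcp_pos"],"round") else s["tcp_pos"],s["finger_gap"],np.round(s["joint_pos"],2))
c=cams.read_camera("scene"); cv2.imwrite("pics/i.png",cv2.cvtColor(cv2.resize(c["pixels"][70:250,190:340],(500,600)),cv2.COLOR_RGB2BGR))
E
```

```text
[-0.0527 -0.1999  0.1351] [ 0.6222 -0.0937  0.2151] 0.040239166528672286 [-0.28  0.42  0.17  1.31 -0.    1.34]
```

View pics/i.png

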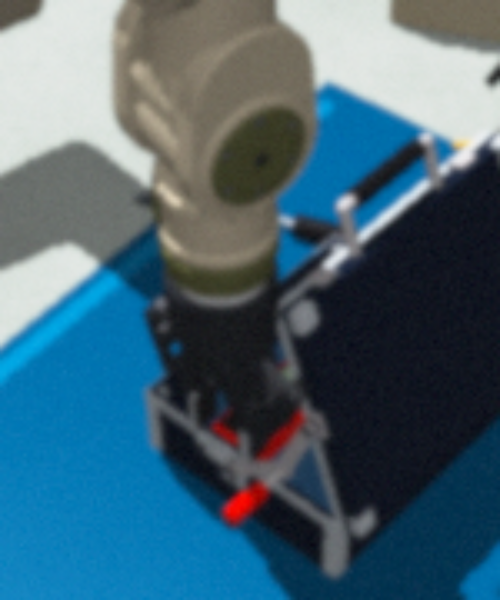

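Call:
jog_arm --increments '[[[0.016, 0, 0.07, 0, 0, 0, 135], [0, 0, 0.1, 0, 0, 0, 135], [0, 0, 0.1, 0, 0, 0, 135], [0, 0, 0.1, 0, 0, 0, 135], [0, 0, 0.06, 0, 0, 0, 135], [0, 0, 0.026, 0, 0, 0, 135], [0, 0, 0, 0, 0, 0, 135]]]' --force 20

```text
clock: 28.45
tcp_pos: [0.6217, -0.091, 0.1]
orientation: [-0.001, 0.723, 0.691, -0.0]
wrist_force: [0.3, -0.3, 0.8]
finger_gap: 0.0403
grip_force: 0.0
```

Call:
jog_arm --increments '[[[0, 0, 0, 0, 0, 0, 255], [0, 0, 0, 0, 0, 0, 255], [0, 0, 0, 0, 0, 0, 255], [0, 0, 0, 0, 0, 0, 255], [0, 0, 0, 0, 0, 0, 255]]]' --force 20

```text
clock: 28.95
tcp_pos: [0.6228, -0.0908, 0.102]
orientation: [0.001, 0.723, 0.691, 0.0]
wrist_force: [-2.7, -2.0, 6.0]
finger_gap: 0.0151
grip_force: 21.1
```

Call:
jog_arm --increments '[[[0, -0.0111, -0.0178, 0, 0, 0, 255], [0, 0, 0, 0, 0, 0, 255]]]'

```text
clock: 29.15
tcp_pos: [0.62, -0.0907, 0.1053]
orientation: [0.001, 0.723, 0.691, 0.0]
wrist_force: [0.8, -4.5, -2.6]
finger_gap: 0.015
grip_force: 20.4
```

Call:
jog_arm --increments '[[[0, -0.0116, -0.0113, 0, 0, 0, 255], [0, 0, 0, 0, 0, 0, 255]]]'

```text
clock: 29.35
tcp_pos: [0.6173, -0.0905, 0.1083]
orientation: [0.001, 0.723, 0.691, 0.0]
wrist_force: [1.8, -4.6, -1.5]
finger_gap: 0.0147
grip_force: 20.3
```

Call:
jog_arm --increments '[[[0, -0.0122, -0.0107, 0, 0, 0, 255], [0, 0, 0, 0, 0, 0, 255]]]'

```text
clock: 29.55
tcp_pos: [0.6144, -0.0904, 0.1112]
orientation: [0.001, 0.723, 0.691, 0.0]
wrist_force: [3.1, -4.4, -0.7]
finger_gap: 0.015
grip_force: 20.3
```

Call:
jog_arm --increments '[[[-0.003, -0.0127, -0.01, 0, 0, 0, 255], [0, 0, 0, 0, 0, 0, 255]]]'

```text
clock: 29.75
tcp_pos: [0.6114, -0.0903, 0.1139]
orientation: [0.001, 0.722, 0.692, 0.001]
wrist_force: [3.5, -1.2, -0.6]
finger_gap: 0.0151
grip_force: 20.2
```

Call:
jog_arm --increments '[[[0, -0.0132, -0.0094, 0, 0, 0, 255], [0, 0, 0, 0, 0, 0, 255]]]'

```text
clock: 29.95
tcp_pos: [0.6083, -0.0902, 0.1165]
orientation: [0.001, 0.722, 0.692, 0.001]
wrist_force: [4.4, -1.0, 2.7]
finger_gap: 0.0148
grip_force: 20.3
```

Call:
jog_arm --increments '[[[0, -0.0137, -0.0087, 0, 0, 0, 255], [0, 0, 0, 0, 0, 0, 255]]]'

```text
clock: 30.15
tcp_pos: [0.6054, -0.0901, 0.119]
orientation: [0.001, 0.722, 0.692, 0.001]
wrist_force: [5.1, -1.5, 3.5]
finger_gap: 0.0146
grip_force: 20.2
```

Call:
jog_arm --increments '[[[0, -0.0126, -0.0105, 0, 0, 0, 255], [0, 0, 0, 0, 0, 0, 255]]]'

```text
clock: 30.35
tcp_pos: [0.602, -0.0899, 0.1214]
orientation: [0.001, 0.722, 0.692, 0.001]
wrist_force: [5.7, -0.8, 3.8]
finger_gap: 0.0149
grip_force: 20.1
```

Call:
jog_arm --increments '[[[0, -0.0145, -0.0073, 0, 0, 0, 255], [0, 0, 0, 0, 0, 0, 255]]]'

```text
clock: 30.55
tcp_pos: [0.5988, -0.0898, 0.1235]
orientation: [0.002, 0.722, 0.692, 0.002]
wrist_force: [5.3, -0.9, 4.3]
finger_gap: 0.0146
grip_force: 20.1
```

Call:
jog_arm --increments '[[[0, -0.0148, -0.0066, 0, 0, 0, 255], [0, 0, 0, 0, 0, 0, 255]]]'

```text
clock: 30.75
tcp_pos: [0.5954, -0.0897, 0.1254]
orientation: [0.002, 0.722, 0.692, 0.002]
wrist_force: [6.1, -0.0, 5.4]
finger_gap: 0.0155
grip_force: 20.0
```

Call:
jog_arm --increments '[[[0, -0.0136, -0.0095, 0, 0, 0, 255], [0, -0.0154, -0.0051, 0, 0, 0, 255], [0, 0, 0, 0, 0, 0, 255]]]'

```text
clock: 31.05
tcp_pos: [0.5879, -0.0893, 0.1292]
orientation: [0.002, 0.722, 0.692, 0.002]
wrist_force: [5.0, -0.8, 6.4]
finger_gap: 0.0147
grip_force: 19.8
```

Call:
jog_arm --increments '[[[0, -0.0156, -0.0053, 0, 0, 0, 255], [0, -0.0158, -0.0035, 0, 0, 0, 255], [0, 0, 0, 0, 0, 0, 255]]]'

```text
clock: 31.35
tcp_pos: [0.5799, -0.089, 0.1314]
orientation: [0.002, 0.722, 0.692, 0.002]
wrist_force: [4.0, -0.4, 7.5]
finger_gap: 0.015
grip_force: 19.8
```

```bash
python3 - <<'E'
from h import *
C={n:cams.read_camera(n) for n in("scene","top")}
for n in C: print(n,[(np.round(d["uv"],1).tolist(),round(d["conf"],2)) for d in spotter.landmark_of("lid_handle",n)[:2]])
r=spotter.landmark_of("lid_handle","scene")[0]["uv"]
for y in(-.0,):
  # intersect scene ray with plane of case y=0
  o,d=ray(C["scene"],r); t=-((o-H)@ey)/(d@ey); q=cf(o+d*t); print(q.round(4),"phi",np.arctan2(q[2],-q[0]),np.hypot(q[0],q[2]))
cv2.imwrite("pics/j.png",cv2.cvtColor(cv2.resize(C["scene"]["pixels"][80:250,190:350],(560,595)),cv2.COLOR_RGB2BGR))
E
```

```text
scene [([302.3, 121.8], 0.89)]
top [([228.5, 148.4], 0.9), ([235.2, 180.4], 0.64)]
[-0.0832 -0.      0.2408] phi 1.238174877253849 0.2547299445770941
```

View pics/j.png

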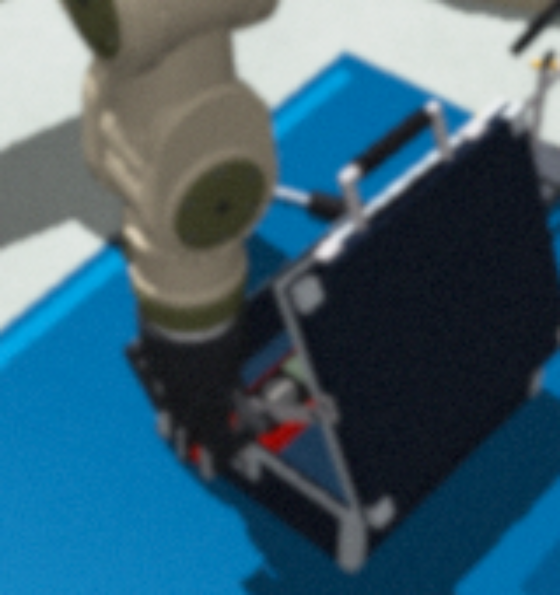

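The lid is at about 1.19 rad with the knee over on the handle side (knob under the fingers near crop (190,450)). I release the knob and rise.

Call:
jog_arm --increments '[[[0, 0, -0.005, 0, 0, 0, 140], [0, 0, 0, 0, 0, 0, 140], [0, 0, 0, 0, 0, 0, 140]]]'

```text
clock: 31.9
tcp_pos: [0.5768, -0.0885, 0.1298]
orientation: [-0.002, 0.722, 0.692, -0.001]
wrist_force: [-0.2, -0.0, 0.2]
finger_gap: 0.0382
grip_force: 0.0
```

Call:
jog_arm --increments '[[[0, 0, -0.06, 0, 0, 0, 140], [0, 0, -0.12, 0, 0, 0, 140], [-0.02, 0, -0.16, 0, 0, 0, 140], [-0.02, 0, -0.16, 0, 0, 0, 140], [0, 0, -0.16, 0, 0, 0, 140], [0, 0, -0.16, 0, 0, 0, 140], [0, 0, -0.16, 0, 0, 0, 140], [0, 0, 0, 0, 0, 0, 140]]]'

```text
clock: 32.7
tcp_pos: [0.5787, -0.0993, 0.3814]
orientation: [0.003, 0.722, 0.691, 0.002]
wrist_force: [0.2, -0.2, -0.7]
finger_gap: 0.0386
grip_force: 0.0
```

```bash
python3 - <<'E'
from h import *
C={n:cams.read_camera(n) for n in("scene","top")}
u={n:spotter.landmark_of("lid_handle",n)[0]["uv"] for n in C}
p,e=tri(C["scene"],u["scene"],C["top"],u["top"]); print(u,p.round(4),e,cf(p).round(4))
o,d=ray(C["scene"],u["scene"]); t=-((o-H)@ey)/(d@ey); q=cf(o+d*t); print(q.round(4),"phi",np.arctan2(q[2],-q[0]))
k=spotter.landmark_of("stay_knob","scene"); print([(np.round(x["uv"],1),round(x["conf"],2)) for x in k])
for x in k[:2]:
  o,d=ray(C["scene"],x["uv"]); t=(-.182-(o-H)@ey)/(d@ey); print("knob",cf(o+d*t).round(4))
s=env.get_state(); print(np.round(s["tcp_pos"],4),cf(s["tcp_pos"]).round(4))
E
```

```text
{'scene': [301.3, 118.5], 'top': [229.8, 146.5]} [0.6032 0.1046 0.3359] 0.007259075980856327 [-0.0808 -0.0026  0.2559]
[-0.087  -0.      0.2494] phi 1.235295627465848
[(array([253.5, 208.5]), 0.8), (array([250.7, 220.9]), 0.61)]
knob [-0.0899 -0.182   0.0547]
knob [-0.1038 -0.182  -0.0145]
[ 0.5771 -0.0989  0.3739] [-0.0975 -0.207   0.2939]
```

Call:
jog_arm --increments '[[[0.1, 0.01, -0.02, 0, 0, 0, 145], [0.165, 0.01, 0, 0, 0, 0, 145], [0.165, 0.01, 0, 0, 0, 0, 145], [0.165, 0.01, 0, 0, 0, 0, 145], [0.165, 0.008, 0, 0, 0, 0, 145], [0.064, 0, 0, 0, 0, 0, 145], [0, 0, 0, 0, 0, 0, 145], [0, 0, 0, 0, 0, 0, 145]]]'

```text
clock: 33.75
tcp_pos: [0.5985, 0.1058, 0.3799]
orientation: [-0.0, 0.722, 0.692, -0.001]
wrist_force: [-0.3, -0.5, 0.1]
finger_gap: 0.0367
grip_force: 0.0
```

```bash
python3 - <<'E'
from h import *
s=env.get_state(); print(np.round(s["tcp_pos"],4),cf(s["tcp_pos"]).round(4),s["finger_gap"])
for i in range(3):
  c=cams.read_camera("scene"); u=spotter.landmark_of("lid_handle","scene")[0]["uv"]
  o,d=ray(c,u); t=-((o-H)@ey)/(d@ey); q=cf(o+d*t); print(np.round(u,1),q.round(4),"phi",np.arctan2(q[2],-q[0]))
E
```

```text
[0.5985 0.1058 0.3799] [-0.0856 -0.0016  0.2999] 0.03671604360855292
[303.8 119.2] [-0.0791 -0.      0.2516] phi 1.2660999697030502
[303.4 118.4] [-0.0805  0.      0.2534] phi 1.2631041158453202
[303.2 120.1] [-0.0808 -0.      0.2477] phi 1.2556366886031196
```

Call:
jog_arm --increments '[[[0, 0.01, 0.04, 0, 0, 0, 145], [0, 0, 0.06, 0, 0, 0, 145], [0, 0, 0.06, 0, 0, 0, 145], [0, 0, 0, 0, 0, 0, 145]]]'

```text
clock: 34.45
tcp_pos: [0.6004, 0.1057, 0.3381]
orientation: [-0.001, 0.723, 0.691, -0.002]
wrist_force: [-0.7, -0.1, -0.5]
finger_gap: 0.0369
grip_force: 0.0
```

Call:
jog_arm --increments '[[[0, 0, 0.04, 0, 0, 0, 145], [0, 0, 0.04, 0, 0, 0, 145], [0, 0, 0.035, 0, 0, 0, 145], [0, 0, 0, 0, 0, 0, 145]]]'

```text
clock: 34.85
tcp_pos: [0.6007, 0.1061, 0.3105]
orientation: [-0.001, 0.722, 0.691, -0.001]
wrist_force: [0.2, 0.2, -0.5]
finger_gap: 0.037
grip_force: 0.0
```

Call:
jog_arm --increments '[[[0, 0, 0, 0, 0, 0, 180], [0, 0, 0, 0, 0, 0, 220], [0, 0, 0, 0, 0, 0, 255], [0, 0, 0, 0, 0, 0, 255], [0, 0, 0, 0, 0, 0, 255], [0, 0, 0, 0, 0, 0, 255]]]' --force 35

```text
clock: 35.45
tcp_pos: [0.6012, 0.1061, 0.3126]
orientation: [0.0, 0.722, 0.691, 0.0]
wrist_force: [-1.9, -0.4, 3.0]
finger_gap: 0.014
grip_force: 34.6
```

Call:
jog_arm --increments '[[[0, -0.0292, 0.0106, 0, 0, 0, 255], [0, -0.0292, 0.0111, 0, 0, 0, 255], [0, 0, 0, 0, 0, 0, 255]]]'

```text
clock: 35.75
tcp_pos: [0.5857, 0.1068, 0.3068]
orientation: [-0.0, 0.722, 0.691, -0.0]
wrist_force: [-2.6, -0.2, 3.7]
finger_gap: 0.0148
grip_force: 35.4
```

Call:
jog_arm --increments '[[[0, -0.0286, 0.0123, 0, 0, 0, 255], [0, -0.0286, 0.0129, 0, 0, 0, 255], [0, -0.0278, 0.014, 0, 0, 0, 255], [0, -0.0278, 0.0145, 0, 0, 0, 255], [0, 0, 0, 0, 0, 0, 255]]]'

```text
clock: 36.25
tcp_pos: [0.5568, 0.1081, 0.2926]
orientation: [-0.001, 0.722, 0.692, -0.001]
wrist_force: [-4.7, 0.7, 1.5]
finger_gap: 0.0145
grip_force: 35.4
```

```bash
python3 - <<'E'
from h import *
c=cams.read_camera("scene"); k=spotter.landmark_of("stay_knob","scene")
for x in k[:2]:
  o,d=ray(c,x["uv"]); t=(-.182-(o-H)@ey)/(d@ey); print("knob",x["conf"],np.round(x["uv"]),cf(o+d*t).round(4))
c=cams.read_camera("top"); k=spotter.landmark_of("stay_knob","top")
for x in k[:2]:
  o,d=ray(c,x["uv"]); t=(-.182-(o-H)@ey)/(d@ey); print("top",x["conf"],np.round(x["uv"]),cf(atz(c,x["uv"],.14)).round(4))
print(cf(env.get_state()["tcp_pos"]))
E
```

```text
knob 0.54 [243. 203.] [-0.128 -0.182  0.048]
top 0.69 [297. 178.] [-0.1138 -0.1865  0.06  ]
[-0.12694465 -0.00117629  0.21282943]
```

Call:
jog_arm --increments '[[[0, -0.0537, 0.0318, 0, 0, 0, 255], [0, -0.0517, 0.035, 0, 0, 0, 255], [0, -0.0495, 0.038, 0, 0, 0, 255], [0, -0.0471, 0.0409, 0, 0, 0, 255], [0, 0, 0, 0, 0, 0, 255]]]'

```text
clock: 36.95
tcp_pos: [0.5058, 0.1104, 0.2549]
orientation: [-0.002, 0.722, 0.692, -0.002]
wrist_force: [-2.5, 2.3, -3.5]
finger_gap: 0.0144
grip_force: 36.2
```

Call:
jog_arm --increments '[[[0, -0.0446, 0.0437, 0, 0, 0, 255], [0, -0.0419, 0.0463, 0, 0, 0, 255], [0, -0.039, 0.0487, 0, 0, 0, 255], [0, 0, 0, 0, 0, 0, 255]]]'

```text
clock: 37.35
tcp_pos: [0.4755, 0.1118, 0.2205]
orientation: [-0.001, 0.722, 0.692, -0.001]
wrist_force: [-1.7, 2.4, -4.5]
finger_gap: 0.0146
grip_force: 36.1
```

Call:
jog_arm --increments '[[[0, -0.0361, 0.0509, 0, 0, 0, 255], [0, -0.0329, 0.053, 0, 0, 0, 255], [0, -0.0297, 0.0549, 0, 0, 0, 255], [0, -0.0264, 0.0566, 0, 0, 0, 255], [0, 0, 0, 0, 0, 0, 255]]]'

```text
clock: 37.85
tcp_pos: [0.4453, 0.1132, 0.1671]
orientation: [-0.001, 0.722, 0.691, -0.0]
wrist_force: [0.1, 3.1, -5.4]
finger_gap: 0.0147
grip_force: 36.1
```

Call:
jog_arm --increments '[[[0, -0.0229, 0.058, 0, 0, 0, 255], [0, -0.0194, 0.0593, 0, 0, 0, 255], [0, -0.0158, 0.0604, 0, 0, 0, 255], [0, 0, 0, 0, 0, 0, 255]]]'

```text
clock: 38.25
tcp_pos: [0.4313, 0.1138, 0.1232]
orientation: [-0.001, 0.722, 0.691, -0.0]
wrist_force: [0.3, 2.7, -5.3]
finger_gap: 0.0147
grip_force: 36.3
```

Call:
jog_arm --increments '[[[0, -0.0122, 0.0612, 0, 0, 0, 255], [0, -0.0085, 0.0618, 0, 0, 0, 255], [0, -0.003, 0.024, 0, 0, 0, 255], [0, 0, 0, 0, 0, 0, 255]]]'

```text
clock: 38.65
tcp_pos: [0.4259, 0.1141, 0.0874]
orientation: [-0.0, 0.722, 0.691, 0.0]
wrist_force: [0.6, 3.0, -6.6]
finger_gap: 0.0147
grip_force: 36.4
```

Call:
jog_arm --increments '[[[0, -0.001, 0.012, 0, 0, 0, 255], [0, 0, 0.008, 0, 0, 0, 255], [0, 0, 0, 0, 0, 0, 255]]]'

```text
clock: 38.95
tcp_pos: [0.4256, 0.114, 0.0826]
orientation: [0.0, 0.722, 0.691, 0.001]
wrist_force: [0.5, 4.6, -4.6]
finger_gap: 0.0148
grip_force: 36.5
```

Call:
jog_arm --increments '[[[0, 0, 0.008, 0, 0, 0, 255], [0, 0, 0.008, 0, 0, 0, 255], [0, 0, 0, 0, 0, 0, 255]]]'

```text
clock: 39.25
tcp_pos: [0.4253, 0.114, 0.0783]
orientation: [0.0, 0.722, 0.691, 0.001]
wrist_force: [1.0, 4.1, -3.3]
finger_gap: 0.014
grip_force: 36.6
```

Call:
jog_arm --increments '[[[0, 0, 0.006, 0, 0, 0, 255], [0, 0, 0, 0, 0, 0, 255]]]'

```text
clock: 39.45
tcp_pos: [0.4255, 0.1141, 0.0781]
orientation: [0.0, 0.722, 0.691, 0.001]
wrist_force: [-3.8, 5.2, 10.5]
finger_gap: 0.0147
grip_force: 38.1
```

Shut: firm contact with 10 N up. Now I release, rise and check.

Call:
jog_arm --increments '[[[0, 0, -0.005, 0, 0, 0, 148], [0, 0, 0, 0, 0, 0, 148], [0, 0, 0, 0, 0, 0, 148]]]'

```text
clock: 39.75
tcp_pos: [0.4248, 0.1133, 0.0778]
orientation: [0.0, 0.723, 0.691, -0.0]
wrist_force: [0.1, -0.2, 0.1]
finger_gap: 0.0356
grip_force: 0.0
```

Call:
jog_arm --increments '[[[0, 0, -0.05, 0, 0, 0, 148], [0, 0, -0.1, 0, 0, 0, 148], [0, 0, -0.16, 0, 0, 0, 148], [0, 0, -0.16, 0, 0, 0, 148], [0.1, -0.05, -0.1, 0, 0, 0, 148], [0.16, -0.05, 0, 0, 0, 0, 148], [0.16, 0, 0, 0, 0, 0, 148], [0.16, 0, 0, 0, 0, 0, 148], [0.16, 0, 0, 0, 0, 0, 148], [0.16, 0, 0, 0, 0, 0, 148], [0, 0, 0, 0, 0, 0, 148], [0, 0, 0, 0, 0, 0, 148]]]'

```text
clock: 40.95
tcp_pos: [0.4093, 0.3399, 0.2196]
orientation: [0.0, 0.722, 0.692, -0.001]
wrist_force: [0.2, -0.2, -0.4]
finger_gap: 0.0358
grip_force: 0.0
```

```bash
python3 - <<'E'
from h import *
k=knob(); print("knob",cf(k[0]).round(4),k[1:])
C={n:cams.read_camera(n) for n in("scene","top")}
for t in("lid_handle","spool","helper","driver"):
    r={n:spotter.landmark_of(t,n) for n in C}
    if r["scene"] and r["top"]: p,e=tri(C["scene"],r["scene"][0]["uv"],C["top"],r["top"][0]["uv"]); print(t,p.round(4),round(e,4),[np.round(r[n][0]["uv"]) for n in C])
    else: print(t,{n:[np.round(x["uv"]) for x in r[n]] for n in C})
a=cv2.imread("pics/t0.png").astype(int); b=cv2.cvtColor(C["top"]["pixels"],cv2.COLOR_RGB2BGR).astype(int)
print("lid diff",np.abs(a-b)[140:212,192:300].mean(), np.abs(a-b)[140:250,300:420].mean())
s=env.get_state(); print(s["clock"],s["tcp_pos"])
E
```

```text
knob [-0.1944 -0.1838 -0.0015] (np.float64(0.0006161807980238068), np.int32(59), np.int32(54))
lid_handle [0.4322 0.1147 0.0977] 0.0069 [array([254., 153.]), array([232., 222.])]
spool [ 0.3653 -0.2129  0.0104] 0.0117 [array([165., 226.]), array([336., 245.])]
helper [ 0.5371  0.4421 -0.0009] 0.0152 [array([337., 135.]), array([134., 193.])]
driver [ 0.3828  0.2903 -0.0094] 0.0144 [array([276., 141.]), array([180., 240.])]
lid diff 4.345036008230453 6.72510101010101
41.55 [0.40974732 0.33947774 0.22051469]
```

The knob and handle are back at their shut positions, and the other things on the bench haven't moved.

```bash
python3 -c "
from workcell import ticket
print(ticket.hand_in())"
```

```text
the job is handed in; nothing more can be done
None
```

The red meter lies flat in the wide bay and the lid is fully shut, checked by camera measurement with the arm clear; I handed the job in at about 42 s, and the hand-in returned no verdict.

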